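# Reload the desk tray: calculator into its bay, stapler into its trough

## Robot

A 7-joint arm with a two-finger parallel gripper is mounted at the origin on the work surface. World frame = base frame: x ahead of the robot, y to its left, z up, the work surface at z = 0. Lengths are in m, angles in rad, forces in N, time in s.
With the tool pointing down it reaches from about 0.425 to 0.875 m from the base axis. Payload 4.7 kg.
Tool frame: the origin (TCP) lies at the very end of the fingers, on their centre line; the grasp point (between the pads) lies 19 mm behind it; z points along the fingers, y is the direction in which the jaws open and shut (so a half turn about z gives the same grasp; the last joint's range is limited). The gripper opens to 87 mm and grips with 3 to 60 N. Pads are 19 mm wide; open, the fingers measure 117 mm over their backs; the gripper's body (75 mm by 190 mm) begins 51 mm behind the grasp point.
Start: joints at [-1.248, 0.321, -0.07, 1.45, 0.023, 1.371, -0.057], TCP at [0.198, 0.619, 0.223] pointing down, gripper open.
Joint ranges: [-2.86, 2.86], [-0.3, 2.09], [-1.38, 1.24], [0.06, 2.45], [-1.56, 4.7], [0.09, 2.05], [-2.69, 2.69]. Speed limits (rad/s): [2.57, 2.57, 3.14, 3.14, 3.14, 3.14, 3.14].

## Interface

Orientations are given as a rotation vector (axis times angle).
In Python, from bench import ctrl, get_image, camera_info gives the robot as it stands.
- The arm moves only by the tool carry_out, never from a script. Its argument "commands" is a list of rows, each an object of numbers: "tx", "ty", "tz": the shift along the tool's x, y, z in m; "rx", "ry", "rz": the turn, a rotation vector about the tool's x, y, z in rad; "jaw": the opening, from 0 (shut) to 1 (fully open). In form: [{"tx": .., "ty": .., "tz": .., "rx": .., "ry": .., "rz": .., "jaw": ..}, ...]. A call has 1 to 12 rows; each row is the pose to reach, as a shift and turn from the pose commanded when the call began, along the tool's axes at that moment; what a row does not reach only later rows make up. A row lasts 1/8 s, in which the tool goes at most 62.5 mm and 10.7 degrees, less where a joint would pass 70% of its speed; a pose out of reach is approached as far as the arm can. A call with a gripper value outside its range is refused whole. The fingers move at their own pace and stop on an object; "grip_force" is the grip in N (left out, the last holds). Time passes only in rows, so rows that repeat a pose let the fingers close. It gives the time, the measured TCP pose, the force and the opening at its end, in the units of the state.
- ctrl.get_state(): the state, without advancing time (a new reading comes with each control period).
- get_image(name): name is "scene" or "top" or "wrist"; returns the picture (480x640x3 uint8, red, green, blue); there is no depth.
- camera_info(name): a dict with "intrinsics" (3x3 intrinsics, pixels), "R" (3x3) and "t" (3): a world point X has camera coordinates R X + t. Camera axes: x right, y down, z forward; pixel columns grow to the right and rows downward; lengths in m; the calibration is good to about 2 mm. A picture is of the moment at which its call begins: read the wrist's pose just before it. camera_info takes no time and is no camera call; for the wrist camera it gives the pose at the moment of the call.
- ctrl.close_job(): hands the job in, once; it reports no verdict.
The state is a dict: "time": time; "joint_positions": joint angles; "qd": joint speeds; "joint_torque": joint torques, N m; "position": TCP position; "tool_rot": TCP orientation; "ft_force": force on the tool from outside, world axes, zero at the start; "torque": the same for the moment, N m; "grip_width": opening from 0.0 (shut) to 1.0 (fully open).
Only numpy, scipy, OpenCV 4.12 (cv2) and the standard library are available. Lean on these libraries where they do the work, as an engineer would, in place of code of your own. Each camera call takes 0.05 s, during which the arm holds its last target.

## Task

Put the two things back into the grey desk tray: slide the white calculator flat along the desk into the lipped bay through its open end until it is fully home against the stop, and gently lay the blue stapler, standing on its base, lengthwise in the long white-floored trough beside it. Leave everything else on the desk where it is.

Things in the scene. Friction and masses are not known exactly. Their poses are not given: they have to be found in the camera images.
- calc_mid (a point): Centre of the white pocket calculator: a flat slab 120 mm long (x axis, display at +x), 70 mm wide (y), 18 mm thick (z, keys up), 0.11 to 0.22 kg, loose on the desk. This point is 9 mm above its underside. It starts on the desk some way in front of the bay's mouth. It may be pushed on its flat sides and ends; either end may enter first.
- bay_home (a point): Point fixed in the grey desk tray (fixed to the desk): the calculator's centre when fully home, 9 mm above the desk. x axis: direction of entry, from open mouth to stop; y across; z up. The bay has no floor: the calculator slides on the desk. It is 80 mm wide between walls; white lips on both walls reach 8 mm inwards, 22 to 26 mm above the desk. The stop's face is at x = +60 mm.
- bay_mouth (a point): Centre of the bay's open end, on its axis, level with the front ends of its walls, 9 mm above the desk; 35 mm before bay_home, same axes. From here two 18 mm high guide plates flare out towards -x, to 26 mm in front and 116 mm apart inside. When home, the calculator's rear end is level with their tips, so 25 mm of it stands out of the walls.
- stapler_mid (a point): Centre of the blue stapler, 25 mm above its underside. 134 mm long (x axis, nose at +x); black base 34 mm wide, 8 mm thick; blue upper arm 28 mm wide (y), 126 mm long, from 26 to 50 mm above the underside, flat-sided, rigid; it can be grasped across the arm at its middle. 0.17 to 0.34 kg. Stands loose on the desk on its base.
- trough_mid (a point): Point fixed in the same tray: the stapler's centre when it stands mid-trough. Axes parallel to bay_home's (x along the trough). The closed trough is 156 x 50 mm inside; its white floor is 25 mm below this point and 4 mm above the desk; its walls reach 12 mm above the desk. The bay's wall and lip, 26 mm high, begin 60 mm away on the +y side. The nose may point either way.
- eraser: Bystander: green eraser block 45 x 24 x 14 mm, loose in the tray's small compartment behind the bay's stop. Origin at its underside.
- notes: Bystander: yellow block of notes 76 x 76 x 30 mm. Origin at its underside.
- clipbox: Bystander: red clip box 62 x 45 x 25 mm. Origin at its underside.
- toycar: Bystander: green model car 95 x 36 x 42 mm. Origin at its underside.
- mug: Bystander: white mug, 80 mm wide plus handle, 95 mm tall. Origin at its underside.
- punch: Bystander: black hole punch 115 x 75 x 55 mm. Origin at its underside.

How it is judged:
By the outcome, as a careful person would: the job done as asked, in the order asked, and still so for the second after the job is handed in, with the robot touching nothing.
It also fails if it takes over 72 s, if anything falls off the work surface, if the arm or the gripper's body presses on something with over 40 N, if the wrist force passes 120 N, or if a joint passes its speed limit or range.

## Working session

There is one attempt and no reset: what is moved stays moved. The work goes in short steps, Python scripts to look and compute and a tool call to move; the robot and the scene stay as the last step left them, time stands still between calls to the robot, and variables do not carry over. Pictures are saved under pics/ and viewed, and the job is handed in when it is done.

Besides the shell and the picture viewer there is one more tool, called after "Call:" as name([rows], argument=value, ...), one row to a line, values as JSON. carry_out: Moves the arm, as the interface text tells. Its arguments: {"type":"object","properties":{"commands":{"type":"array"},"grip_force":{"type":"number"}},"required":["commands"]}

```bash
mkdir -p pics; ls; python3 - <<'E'
from bench import ctrl,get_image,camera_info
import cv2
s=ctrl.get_state(); print(s)
for n in("scene","top"):
    im=get_image(n); cv2.imwrite(f"pics/{n}0.png",im[:,:,::-1]); print(n,camera_info(n))
print(camera_info("wrist"))
E
```

```text
pics
{'time': 0.0, 'joint_positions': array([-1.24791517,  0.32181536, -0.07010374,  1.45166841,  0.02259754,
        1.37074382, -0.0569269 ]), 'qd': array([-9.04469523e-04,  2.63817301e-04,  2.22587702e-04, -1.56556341e-03,
       -2.06436438e-03, -3.64385975e-04, -7.59532483e-06]), 'joint_torque': array([-1.85688377e-04, -4.91287208e+01, -4.03983174e-01, -3.12535286e+01,
       -6.39096508e-02,  4.36133821e-02,  1.92118378e-04]), 'position': array([0.19740618, 0.61873993, 0.22146989]), 'tool_rot': array([-4.83044341e-01, -3.10403295e+00,  2.88529800e-03]), 'ft_force': array([-0.51300876,  0.02394105, -0.77275384]), 'torque': array([-0.02107716, -0.00544093, -0.02407157]), 'grip_width': 0.9977200425459152}
scene {'intrinsics': array([[441.39492795,   0.        , 322.81784795],
       [  0.        , 441.39492795, 240.50126932],
       [  0.        ,   0.        ,   1.        ]]), 'R': array([[-0.90328694,  0.42902803, -0.00276751],
       [ 0.35637659,  0.74670177, -0.56163351],
       [-0.23889002, -0.50830248, -0.8273815 ]]), 't': array([ 0.57235792, -0.07442607,  1.3499601 ])}
top {'intrinsics': array([[602.43873897,   0.        , 314.45503337],
       [  0.        , 602.43873897, 241.38709106],
       [  0.        ,   0.        ,   1.        ]]), 'R': array([[ 0.01518764, -0.99987958, -0.00318682],
       [-0.9753566 , -0.01411339, -0.22018247],
       [ 0.22011098,  0.00645234, -0.9754535 ]]), 't': array([-0.12359448,  0.5744453 ,  1.20427602])}
{'intrinsics': array([[348.55674896,   0.        , 316.538822  ],
       [  0.        , 348.55674896, 244.60296025],
       [  0.        ,   0.        ,   1.        ]]), 'R': array([[ 3.04122102e-01,  9.52632718e-01, -8.07804619e-04],
       [ 9.08591963e-01, -2.89807306e-01,  3.00786255e-01],
       [ 2.86304720e-01, -9.22097129e-02, -9.53691237e-01]]), 't': array([-0.6493266 , -0.03684255,  0.39040328])}
```

View pics/scene0.png

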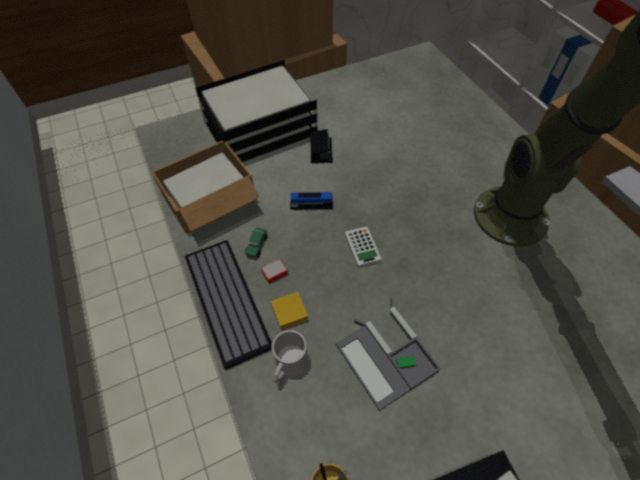

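View pics/top0.png

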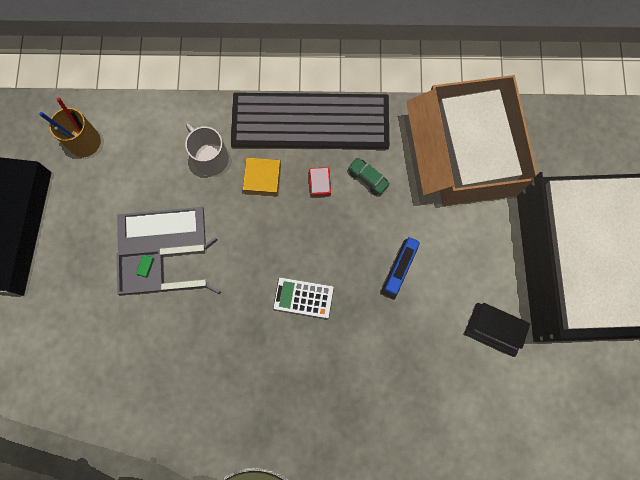

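The top view shows the tray at about (117–205, 208–293) px, with the bay mouth facing right (world -y). The calculator is at about (304,298) with its display to the left, and the stapler is at about (400,268). The scene view agrees with this. Next I'll measure positions.

```bash
cat > h.py <<'E'
import numpy as np, cv2
from bench import ctrl,get_image,camera_info
def ray(n,px,z,ci=None):
    c=ci or camera_info(n); K,R,t=c['intrinsics'],c['R'],c['t']
    px=np.atleast_2d(px).astype(float)
    d=np.c_[px,np.ones(len(px))]@np.linalg.inv(K).T@R
    o=-R.T@t
    return o+d*((z-o[2])/d[:,2])[:,None]
def proj(n,X,ci=None):
    c=ci or camera_info(n); p=(np.atleast_2d(X)@c['R'].T+c['t'])@c['intrinsics'].T
    return p[:,:2]/p[:,2:]
E
python3 - <<'E'
from h import *
im=cv2.imread("pics/top0.png")
a=cv2.resize(im[195:305,105:235],None,fx=6,fy=5.4,interpolation=cv2.INTER_CUBIC);cv2.imwrite("pics/tray0.png",a)
b=cv2.resize(im[225:335,265:430],None,fx=4.8,fy=4.8,interpolation=cv2.INTER_CUBIC);cv2.imwrite("pics/obj0.png",b)
hsv=cv2.cvtColor(im,cv2.COLOR_BGR2HSV)
w=cv2.inRange(hsv,(0,0,165),(180,60,255))
def cs(m,x0,x1,y0,y1,mn=60):
    k=np.zeros_like(m);k[y0:y1,x0:x1]=m[y0:y1,x0:x1]
    return [c for c in cv2.findContours(k,cv2.RETR_EXTERNAL,cv2.CHAIN_APPROX_NONE)[0] if cv2.contourArea(c)>mn]
for c in cs(w,105,225,200,300)+cs(w,265,340,270,325): print('white',cv2.boxPoints(cv2.minAreaRect(c)).round(1).tolist())
bl=cv2.inRange(hsv,(105,120,40),(130,255,255))
for c in cs(bl,370,430,230,305): 
  r=cv2.minAreaRect(c);print('blue',r); B=cv2.boxPoints(r);print(B.tolist()); print(ray('top',B,.05)[:,:2].round(4).tolist())
E
```

```text
white [[160.5, 283.29998779296875], [204.6999969482422, 279.1000061035156], [205.3000030517578, 285.0], [161.0, 289.20001220703125]]
white [[159.60000610351562, 248.10000610351562], [202.89999389648438, 244.1999969482422], [203.5, 250.0], [160.10000610351562, 253.89999389648438]]
white [[124.80000305175781, 216.6999969482422], [194.39999389648438, 210.39999389648438], [196.3000030517578, 231.0], [126.69999694824219, 237.3000030517578]]
white [[273.1000061035156, 308.5], [278.3999938964844, 276.8999938964844], [333.20001220703125, 286.0], [327.8999938964844, 317.6000061035156]]
blue ((402.0684509277344, 265.34930419921875), (13.158933639526367, 57.84965133666992), 24.443954467773438)
[[384.10955810546875, 288.9588928222656], [408.04791259765625, 236.29452514648438], [420.02734375, 241.73971557617188], [396.0889892578125, 294.4040832519531]]
[[0.4795, -0.2621], [0.5933, -0.3143], [0.5818, -0.3395], [0.4684, -0.287]]
```

View pics/tray0.png

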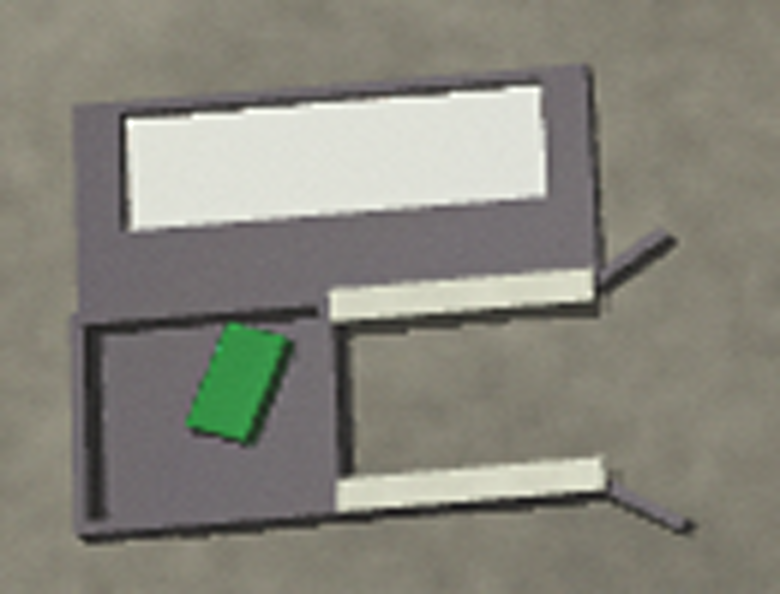

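View pics/obj0.png

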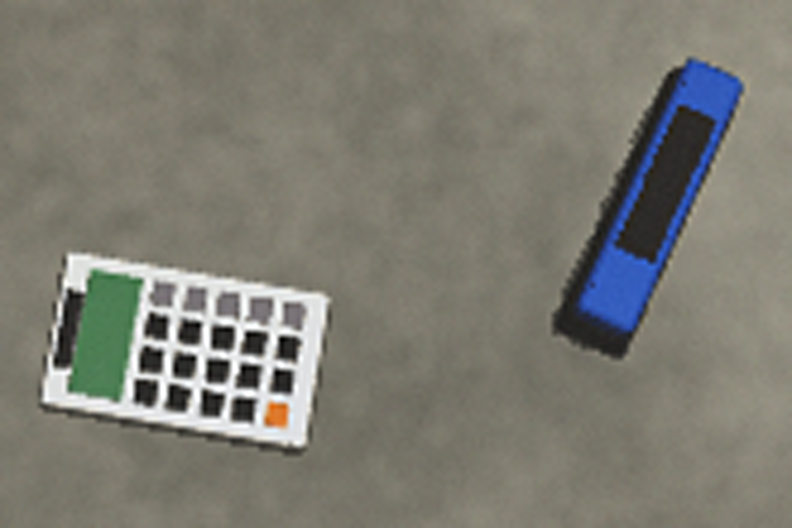

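```bash
python3 - <<'E'
from h import *
A=ray('top',[[160.5,283.3],[204.7,279.1],[205.3,285.0],[161.0,289.2]],.026)[:,:2]
B=ray('top',[[159.6,248.1],[202.9,244.2],[203.5,250.0],[160.1,253.9]],.026)[:,:2]
T=ray('top',[[124.8,216.7],[194.4,210.4],[196.3,231],[126.7,237.3]],.004)[:,:2]
C=ray('top',[[273.1,308.5],[278.4,276.9],[333.2,286],[327.9,317.6]],.018)[:,:2]
S=ray('top',[[384.11,288.96],[408.05,236.29],[420.03,241.74],[396.09,294.4]],.05)[:,:2]
for n,P in zip("ABTCS",(A,B,T,C,S)):
    e=np.linalg.norm(np.roll(P,-1,0)-P,axis=1); print(n,P.mean(0).round(4),'edges',e.round(4))
    k=0 if e[0]>e[1] else 1; d=P[k+1]-P[k]; print('  ang',np.degrees(np.arctan2(d[1],d[0])).round(2))
dirn=-( (A[1]-A[0])+(B[1]-B[0])+(T[1]-T[0])); dirn/=np.linalg.norm(dirn)
print('dir',dirn,np.degrees(np.arctan2(dirn[1],dirn[0])))
# front ends: A[1],A[2],B[1],B[2] ; 0.5px ~1mm outward
fr=np.mean([A[1],A[2],B[1],B[2]],0); fr2=fr-dirn*.001
print('mouth',fr2,'home',fr2+.035*dirn, 'lip gap',np.dot(A.mean(0)-B.mean(0),[dirn[1],-dirn[0]]))
home=fr2+.035*dirn; yv=np.array([-dirn[1],dirn[0]])
print('trough rel home', np.dot(T.mean(0)-home,dirn),np.dot(T.mean(0)-home,yv))
s=ctrl.get_state()
E
```

```text
A [0.487  0.1648] edges [0.0946 0.0129 0.0946 0.0128]
  ang -83.65
B [0.5636 0.1726] edges [0.0939 0.013  0.0939 0.0129]
  ang -83.88
T [0.6248 0.228 ] edges [0.1553 0.0478 0.1541 0.0478]
  ang -83.8
C [ 0.464  -0.0924] edges [0.0689 0.1196 0.0686 0.1182]
  ang -98.67
S [ 0.5308 -0.3007] edges [0.1252 0.0278 0.125  0.0272]
  ang -24.62
dir [-0.10831219  0.99411693] 96.21802984645798
mouth [0.53053072 0.1208972 ] home [0.5267398 0.1556913] lip gap -0.07694889513636884
trough rel home 0.06127047377649147 -0.10534644255160376
```

```bash
cat >> h.py <<'E'
from scipy.spatial.transform import Rotation as Ro
def down(yaw_y):  # tool y axis heading (deg), z down
    a=np.radians(yaw_y); y=np.array([np.cos(a),np.sin(a),0]); z=np.array([0,0,-1.]); x=np.cross(y,z)
    return np.c_[x,y,z]
def rel(p,yaw,s=None):
    s=s or ctrl.get_state(); R0=Ro.from_rotvec(s['tool_rot']).as_matrix()
    sh=R0.T@(np.array(p)-s['position']); rv=Ro.from_matrix(R0.T@down(yaw)).as_rotvec()
    print('shift',(sh*1000).round(1),'mm  turn',rv.round(4)); return sh,rv
def st():
    s=ctrl.get_state(); R0=Ro.from_rotvec(s['tool_rot']).as_matrix()
    print('t',round(s['time'],2),'p',s['position'].round(4),'yaw_y',np.degrees(np.arctan2(R0[1,1],R0[0,1])).round(2),'z',R0[:,2].round(4),'F',s['ft_force'].round(2),'w',round(s['grip_width']*87,1),'q',s['joint_positions'].round(2))
E
python3 - <<'E'
from h import *
st()
for y in(-8.7,171.3): rel((.464,-.0924,.12),y)
E
```

```text
t 0.1 p [0.1974 0.6188 0.2216] yaw_y 72.31 z [-4.0e-04 -1.7e-03 -1.0e+00] F [-0.97  0.6  -0.24] w 87.2 q [-1.25  0.32 -0.07  1.45  0.02  1.37 -0.06]
shift [-470.  -596.3  102.7] mm  turn [-1.4000e-03  1.3000e-03  1.4139e+00]
shift [-470.  -596.3  102.7] mm  turn [-1.4000e-03 -1.4000e-03 -1.7277e+00]
```

```bash
python3 - <<'E'
from h import *
for p,y in(((.46,.30,.2),35),((.464,-.0924,.10),-8.7)): rel(p,y)
E
```

```text
shift [-347.  -223.9   22. ] mm  turn [-0.0017  0.0007  0.6512]
shift [-470.  -596.3  122.7] mm  turn [-1.4000e-03  1.3000e-03  1.4139e+00]
```

Call:
carry_out([
  {"tx": -0.043,"ty": -0.028,"tz": 0.002,"rz": 0.08},
  {"tx": -0.087,"ty": -0.056,"tz": 0.005,"rz": 0.16},
  {"tx": -0.13,"ty": -0.084,"tz": 0.008,"rz": 0.24},
  {"tx": -0.173,"ty": -0.112,"tz": 0.011,"rz": 0.32},
  {"tx": -0.217,"ty": -0.14,"tz": 0.014,"rz": 0.4},
  {"tx": -0.26,"ty": -0.168,"tz": 0.017,"rz": 0.49},
  {"tx": -0.303,"ty": -0.196,"tz": 0.02,"rz": 0.57},
  {"tx": -0.347,"ty": -0.224,"tz": 0.022,"rz": 0.65},
  {"tx": -0.362,"ty": -0.27,"tz": 0.034,"rz": 0.75},
  {"tx": -0.377,"ty": -0.317,"tz": 0.047,"rz": 0.84},
  {"tx": -0.392,"ty": -0.363,"tz": 0.06,"rz": 0.94},
  {"tx": -0.408,"ty": -0.41,"tz": 0.072,"rz": 1.03},
], grip_force=12)

```text
invalid input
```

```bash
python3 - <<'E'
from h import *
st(); rel((.464,-.0924,.10),-8.7)
E
```

```text
t 0.1 p [0.1974 0.6188 0.2216] yaw_y 72.31 z [-4.0e-04 -1.7e-03 -1.0e+00] F [-0.97  0.6  -0.24] w 87.2 q [-1.25  0.32 -0.07  1.45  0.02  1.37 -0.06]
shift [-470.  -596.3  122.7] mm  turn [-1.4000e-03  1.3000e-03  1.4139e+00]
```

Nothing moved: the call was refused, probably because each row needs all seven keys.

Call:
carry_out([
  {"tx": -0.043,"ty": -0.028,"tz": 0.002,"rx": 0,"ry": 0,"rz": 0.08,"jaw": 1},
  {"tx": -0.087,"ty": -0.056,"tz": 0.005,"rx": 0,"ry": 0,"rz": 0.16,"jaw": 1},
  {"tx": -0.13,"ty": -0.084,"tz": 0.008,"rx": 0,"ry": 0,"rz": 0.24,"jaw": 1},
  {"tx": -0.173,"ty": -0.112,"tz": 0.011,"rx": 0,"ry": 0,"rz": 0.32,"jaw": 1},
  {"tx": -0.217,"ty": -0.14,"tz": 0.014,"rx": 0,"ry": 0,"rz": 0.4,"jaw": 1},
  {"tx": -0.26,"ty": -0.168,"tz": 0.017,"rx": 0,"ry": 0,"rz": 0.49,"jaw": 1},
  {"tx": -0.303,"ty": -0.196,"tz": 0.02,"rx": 0,"ry": 0,"rz": 0.57,"jaw": 1},
  {"tx": -0.347,"ty": -0.224,"tz": 0.022,"rx": 0,"ry": 0,"rz": 0.65,"jaw": 1},
  {"tx": -0.362,"ty": -0.27,"tz": 0.034,"rx": 0,"ry": 0,"rz": 0.75,"jaw": 1},
  {"tx": -0.377,"ty": -0.317,"tz": 0.047,"rx": 0,"ry": 0,"rz": 0.84,"jaw": 1},
  {"tx": -0.392,"ty": -0.363,"tz": 0.06,"rx": 0,"ry": 0,"rz": 0.94,"jaw": 1},
  {"tx": -0.408,"ty": -0.41,"tz": 0.072,"rx": 0,"ry": 0,"rz": 1.03,"jaw": 1},
], grip_force=12)

```text
time: 1.6
position: [0.4612, 0.1031, 0.1498]
tool_rot: [-1.953, -2.461, 0.0]
ft_force: [0.8, 0.0, -0.2]
grip_width: 0.998
```

```bash
python3 - <<'E'
from h import *
st(); rel((.464,-.0924,.10),-8.7)
E
```

```text
t 1.6 p [0.4612 0.1031 0.1498] yaw_y 13.14 z [-4.e-04  0.e+00 -1.e+00] F [ 0.84  0.01 -0.15] w 86.8 q [-0.68 -0.02  0.41  1.98  0.01  1.17 -0.05]
shift [-191.   -41.7   49.8] mm  turn [-4.000e-04 -1.000e-04  3.811e-01]
```

Call:
carry_out([
  {"tx": -0.048,"ty": -0.01,"tz": 0.012,"rx": 0,"ry": 0,"rz": 0.1,"jaw": 1},
  {"tx": -0.096,"ty": -0.021,"tz": 0.025,"rx": 0,"ry": 0,"rz": 0.19,"jaw": 1},
  {"tx": -0.143,"ty": -0.031,"tz": 0.037,"rx": 0,"ry": 0,"rz": 0.29,"jaw": 1},
  {"tx": -0.191,"ty": -0.0417,"tz": 0.05,"rx": 0,"ry": 0,"rz": 0.381,"jaw": 1},
  {"tx": -0.191,"ty": -0.0417,"tz": 0.05,"rx": 0,"ry": 0,"rz": 0.381,"jaw": 1},
  {"tx": -0.191,"ty": -0.0417,"tz": 0.05,"rx": 0,"ry": 0,"rz": 0.381,"jaw": 1},
])

```text
time: 2.35
position: [0.4649, -0.0903, 0.1004]
tool_rot: [-2.38, -2.05, -0.0]
ft_force: [0.5, 0.4, -0.5]
grip_width: 1.003
```

```bash
python3 - <<'E'
from h import *
st(); ci=camera_info('wrist'); im=get_image('wrist'); cv2.imwrite('pics/w1.png',im[:,:,::-1])
d=down(81.33)[:, :]; c=np.array([.464,-.0924,.018]); a=np.radians(81.33); u=np.array([np.cos(a),np.sin(a),0]); v=np.array([-u[1],u[0],0])
print(proj('wrist',[c+i*.06*u+j*.035*v for i,j in((1,1),(1,-1),(-1,-1),(-1,1),(0,0))],ci).round(0).tolist())
E
```

```text
t 2.35 p [ 0.4649 -0.0903  0.1004] yaw_y -8.52 z [-5.e-04  5.e-04 -1.e+00] F [ 0.53  0.36 -0.47] w 87.3 q [-0.47  0.04  0.62  2.04 -0.03  1.07  0.02]
[[264.0, 173.0], [366.0, 173.0], [359.0, 327.0], [270.0, 327.0], [315.0, 256.0]]
```

View pics/w1.png

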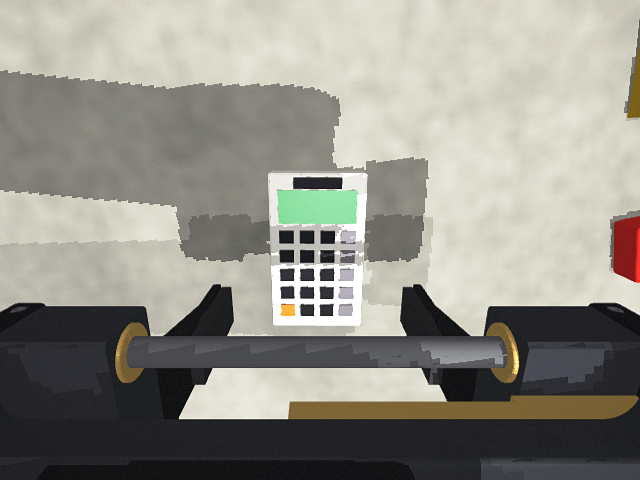

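Wrist view: the calculator spans (268–367, 173–324) px, within about 3 px of prediction and centred between the fingers. I'll descend and grasp it lightly.

Call:
carry_out([
  {"tx": -0.002,"ty": 0,"tz": 0.03,"rx": 0,"ry": 0,"rz": 0,"jaw": 1},
  {"tx": -0.002,"ty": 0,"tz": 0.06,"rx": 0,"ry": 0,"rz": 0,"jaw": 1},
  {"tx": -0.002,"ty": 0,"tz": 0.085,"rx": 0,"ry": 0,"rz": 0,"jaw": 1},
  {"tx": -0.002,"ty": 0,"tz": 0.095,"rx": 0,"ry": 0,"rz": 0,"jaw": 1},
  {"tx": -0.002,"ty": 0,"tz": 0.095,"rx": 0,"ry": 0,"rz": 0,"jaw": 1},
  {"tx": -0.002,"ty": 0,"tz": 0.095,"rx": 0,"ry": 0,"rz": 0,"jaw": 0.7},
  {"tx": -0.002,"ty": 0,"tz": 0.095,"rx": 0,"ry": 0,"rz": 0,"jaw": 0.7},
  {"tx": -0.002,"ty": 0,"tz": 0.095,"rx": 0,"ry": 0,"rz": 0,"jaw": 0.7},
  {"tx": -0.002,"ty": 0,"tz": 0.095,"rx": 0,"ry": 0,"rz": 0,"jaw": 0.7},
], grip_force=12)

```text
time: 3.52
position: [0.4653, -0.0927, 0.0063]
tool_rot: [2.38, 2.05, 0.002]
ft_force: [-0.8, 0.7, 6.0]
grip_width: 0.807
```

```bash
python3 - <<'E'
from h import *
st(); rel((.541,.0265,.005),6.2); rel((.535,.0806,.005),6.2)
E
```

```text
t 3.52 p [ 0.4653 -0.0927  0.0063] yaw_y -8.54 z [ 1.1e-03  5.0e-04 -1.0e+00] F [-0.79  0.66  6.04] w 70.2 q [-0.43  0.2   0.62  2.12 -0.16  0.86  0.13]
shift [129.1  57.2   1.4] mm  turn [ 0.0011 -0.0005 -0.2572]
shift [181.7  43.2   1.5] mm  turn [ 0.0011 -0.0005 -0.2572]
```

Gripped at 70.2 mm. Next I'll slide it along the desk to line up with the bay, then partway in.

Call:
carry_out([
  {"tx": 0.02,"ty": 0.009,"tz": 0,"rx": 0,"ry": 0,"rz": -0.04,"jaw": 0.7},
  {"tx": 0.045,"ty": 0.02,"tz": 0,"rx": 0,"ry": 0,"rz": -0.09,"jaw": 0.7},
  {"tx": 0.07,"ty": 0.031,"tz": 0,"rx": 0,"ry": 0,"rz": -0.14,"jaw": 0.7},
  {"tx": 0.095,"ty": 0.042,"tz": 0,"rx": 0,"ry": 0,"rz": -0.19,"jaw": 0.7},
  {"tx": 0.115,"ty": 0.051,"tz": 0,"rx": 0,"ry": 0,"rz": -0.235,"jaw": 0.7},
  {"tx": 0.129,"ty": 0.057,"tz": 0,"rx": 0,"ry": 0,"rz": -0.257,"jaw": 0.7},
  {"tx": 0.129,"ty": 0.057,"tz": 0,"rx": 0,"ry": 0,"rz": -0.257,"jaw": 0.7},
  {"tx": 0.129,"ty": 0.057,"tz": 0,"rx": 0,"ry": 0,"rz": -0.257,"jaw": 0.7},
])

```text
time: 4.53
position: [0.5415, 0.027, 0.0063]
tool_rot: [2.098, 2.337, 0.004]
ft_force: [1.4, 2.1, 6.1]
grip_width: 0.804
```

```bash
python3 - <<'E'
from h import *
st(); rel((.535,.0806,.005),6.2); ci=camera_info('wrist'); im=get_image('wrist'); cv2.imwrite('pics/w2.png',im[:,:,::-1])
d=np.array([-.1083,.9941,0]);v=np.array([-d[1],d[0],0]);m=np.array([.5305,.1209,.026])
print(proj('wrist',[m+.032*v,m-.032*v,m+.095*d+.032*v,m+.095*d-.032*v],ci).round(0).tolist())
E
```

```text
t 4.53 p [0.5415 0.027  0.0063] yaw_y 6.18 z [ 0.0027  0.0013 -1.    ] F [1.36 2.11 6.06] w 69.9 q [-0.53  0.33  0.49  1.96 -0.2   0.9   0.17]
shift [53.9 -0.7  1.4] mm  turn [ 0.0028 -0.001  -0.0004]
[[228.0, 102.0], [397.0, 102.0], [203.0, -244.0], [419.0, -243.0]]
```

View pics/w2.png

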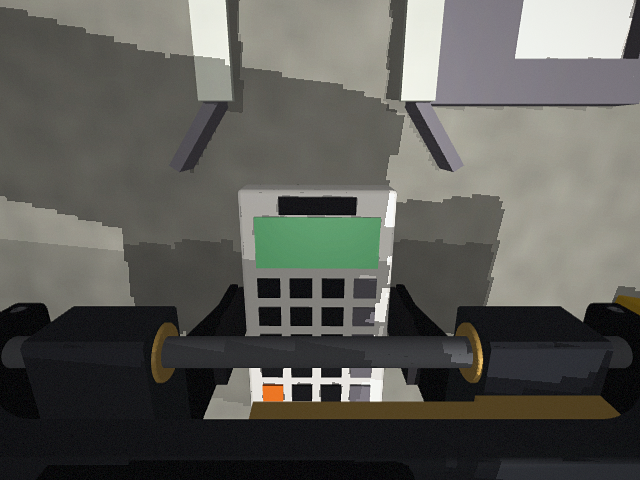

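Wrist view: the lip inner corners are at (232,102) and (401,102), so the middle is at 316.5. The calculator spans 239–395 (middle 317), so it is aligned. I'll slide 53 mm in.

Call:
carry_out([
  {"tx": 0.012,"ty": 0,"tz": 0,"rx": 0,"ry": 0,"rz": 0,"jaw": 0.7},
  {"tx": 0.027,"ty": 0,"tz": 0,"rx": 0,"ry": 0,"rz": 0,"jaw": 0.7},
  {"tx": 0.042,"ty": 0,"tz": 0,"rx": 0,"ry": 0,"rz": 0,"jaw": 0.7},
  {"tx": 0.053,"ty": 0,"tz": 0,"rx": 0,"ry": 0,"rz": 0,"jaw": 0.7},
  {"tx": 0.053,"ty": 0,"tz": 0,"rx": 0,"ry": 0,"rz": 0,"jaw": 0.7},
  {"tx": 0.053,"ty": 0,"tz": 0,"rx": 0,"ry": 0,"rz": 0,"jaw": 0.7},
])

```text
time: 5.32
position: [0.5348, 0.0784, 0.0062]
tool_rot: [2.098, 2.337, 0.001]
ft_force: [0.5, -0.1, 6.9]
grip_width: 0.805
```

```bash
python3 - <<'E'
from h import *
st();  im=get_image('wrist'); cv2.imwrite('pics/w3.png',im[:,:,::-1])
E
```

```text
t 5.33 p [0.5348 0.0784 0.0062] yaw_y 6.15 z [ 9.e-04 -4.e-04 -1.e+00] F [ 0.48 -0.1   6.94] w 70.1 q [-0.6   0.32  0.47  1.96 -0.18  0.9   0.06]
```

View pics/w3.png

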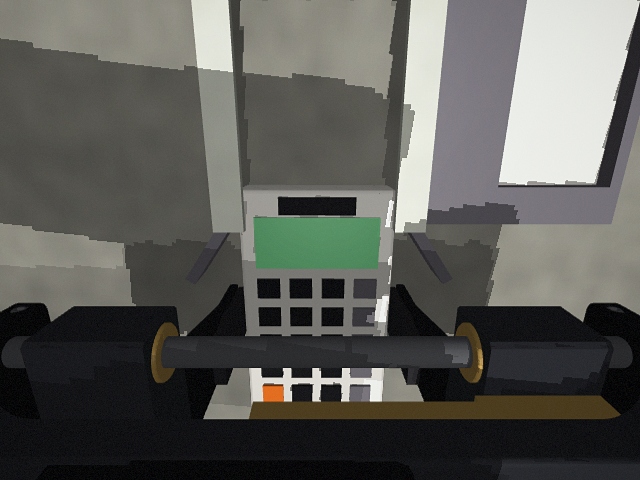

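The front is inside the walls. I'll release, lift, go behind, narrow the jaws to about 35 mm and come down to push.

Call:
carry_out([
  {"tx": 0,"ty": 0,"tz": 0,"rx": 0,"ry": 0,"rz": 0,"jaw": 0.92},
  {"tx": 0,"ty": 0,"tz": 0,"rx": 0,"ry": 0,"rz": 0,"jaw": 0.92},
  {"tx": 0,"ty": 0,"tz": 0,"rx": 0,"ry": 0,"rz": 0,"jaw": 0.92},
  {"tx": 0,"ty": 0,"tz": -0.02,"rx": 0,"ry": 0,"rz": 0,"jaw": 0.92},
  {"tx": 0,"ty": 0,"tz": -0.05,"rx": 0,"ry": 0,"rz": 0,"jaw": 0.92},
  {"tx": -0.045,"ty": 0,"tz": -0.05,"rx": 0,"ry": 0,"rz": 0,"jaw": 0.4},
  {"tx": -0.085,"ty": 0,"tz": -0.05,"rx": 0,"ry": 0,"rz": 0,"jaw": 0.4},
  {"tx": -0.085,"ty": 0,"tz": -0.05,"rx": 0,"ry": 0,"rz": 0,"jaw": 0.4},
  {"tx": -0.085,"ty": 0,"tz": -0.05,"rx": 0,"ry": 0,"rz": 0,"jaw": 0.4},
  {"tx": -0.085,"ty": 0,"tz": -0.05,"rx": 0,"ry": 0,"rz": 0,"jaw": 0.4},
])

```text
time: 6.62
position: [0.5435, -0.0039, 0.0553]
tool_rot: [-2.095, -2.34, -0.0]
ft_force: [0.5, 0.2, -0.3]
grip_width: 0.451
```

```bash
python3 - <<'E'
from h import *
st();  im=get_image('wrist'); cv2.imwrite('pics/w4.png',im[:,:,::-1])
h=np.array([.5267,.1557]);d=np.array([-.1083,.9941])
for k in(-.155,-.0695): p=h+k*d; rel((p[0],p[1],.007),6.2)
E
```

```text
t 6.62 p [ 0.5435 -0.0039  0.0553] yaw_y 6.32 z [-5.e-04  5.e-04 -1.e+00] F [ 0.47  0.17 -0.3 ] w 39.2 q [-0.51  0.27  0.53  1.92 -0.16  1.    0.2 ]
shift [ 5.5  0.6 48.4] mm  turn [-0.0004 -0.0005  0.002 ]
shift [91.   0.8 48.4] mm  turn [-0.0004 -0.0005  0.002 ]
```

View pics/w4.png

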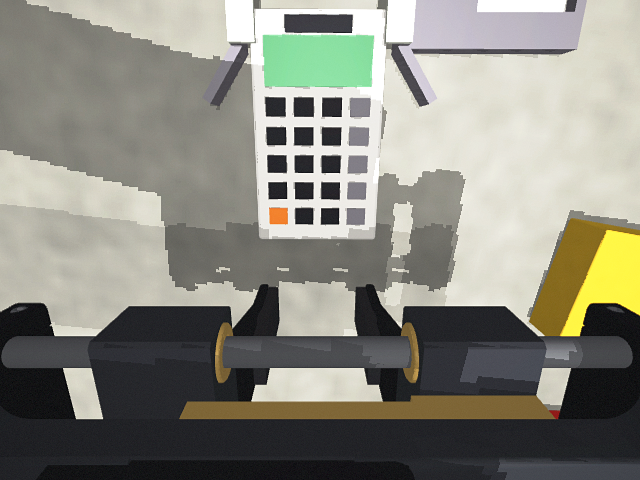

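The calculator is straight in the bay: its sides are parallel to the lips and its rear edge is at row 237. I'll descend and push.

Call:
carry_out([
  {"tx": 0,"ty": 0,"tz": 0.025,"rx": 0,"ry": 0,"rz": 0,"jaw": 0.4},
  {"tx": 0,"ty": 0,"tz": 0.046,"rx": 0,"ry": 0,"rz": 0,"jaw": 0.4},
  {"tx": 0,"ty": 0,"tz": 0.046,"rx": 0,"ry": 0,"rz": 0,"jaw": 0.4},
  {"tx": 0.01,"ty": 0,"tz": 0.046,"rx": 0,"ry": 0,"rz": 0,"jaw": 0.4},
  {"tx": 0.02,"ty": 0,"tz": 0.046,"rx": 0,"ry": 0,"rz": 0,"jaw": 0.4},
  {"tx": 0.03,"ty": 0,"tz": 0.046,"rx": 0,"ry": 0,"rz": 0,"jaw": 0.4},
  {"tx": 0.04,"ty": 0,"tz": 0.046,"rx": 0,"ry": 0,"rz": 0,"jaw": 0.4},
  {"tx": 0.05,"ty": 0,"tz": 0.046,"rx": 0,"ry": 0,"rz": 0,"jaw": 0.4},
  {"tx": 0.06,"ty": 0,"tz": 0.046,"rx": 0,"ry": 0,"rz": 0,"jaw": 0.4},
  {"tx": 0.07,"ty": 0,"tz": 0.046,"rx": 0,"ry": 0,"rz": 0,"jaw": 0.4},
  {"tx": 0.078,"ty": 0,"tz": 0.046,"rx": 0,"ry": 0,"rz": 0,"jaw": 0.4},
  {"tx": 0.078,"ty": 0,"tz": 0.046,"rx": 0,"ry": 0,"rz": 0,"jaw": 0.4},
])

```text
time: 8.18
position: [0.535, 0.0733, 0.0094]
tool_rot: [-2.096, -2.339, -0.0]
ft_force: [0.1, -0.1, 0.0]
grip_width: 0.403
```

```bash
python3 - <<'E'
from h import *
st();  im=get_image('wrist'); cv2.imwrite('pics/w5.png',im[:,:,::-1])
h=np.array([.5267,.1557]);d=np.array([-.1083,.9941])
for k in(-.0695,): p=h+k*d; rel((p[0],p[1],.009),6.2)
E
```

```text
t 8.18 p [0.535  0.0733 0.0094] yaw_y 6.27 z [-3.e-04  7.e-04 -1.e+00] F [ 0.05 -0.07  0.04] w 35.0 q [-0.61  0.32  0.48  1.96 -0.19  0.91  0.08]
shift [13.9  0.7  0.4] mm  turn [-0.0003 -0.0004  0.0006]
```

View pics/w5.png

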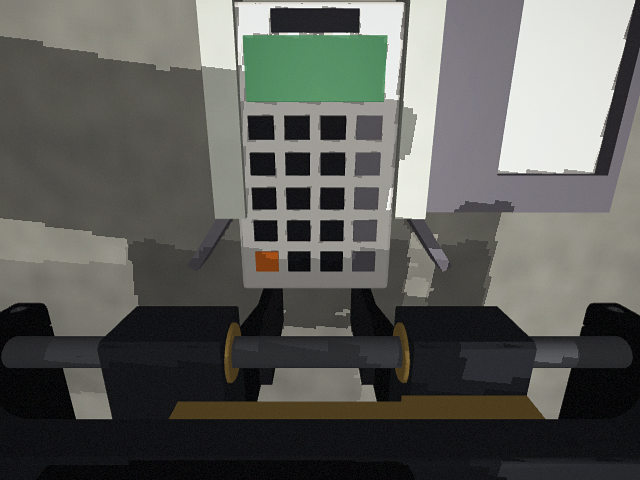

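Sliding freely, with the rear still short of the guide tips (row 288 against about 265). I'll push on with smaller steps.

Call:
carry_out([
  {"tx": 0.004,"ty": 0,"tz": 0,"rx": 0,"ry": 0,"rz": 0,"jaw": 0.4},
  {"tx": 0.008,"ty": 0,"tz": 0,"rx": 0,"ry": 0,"rz": 0,"jaw": 0.4},
  {"tx": 0.011,"ty": 0,"tz": 0,"rx": 0,"ry": 0,"rz": 0,"jaw": 0.4},
  {"tx": 0.012,"ty": 0,"tz": 0,"rx": 0,"ry": 0,"rz": 0,"jaw": 0.4},
])

```text
time: 8.72
position: [0.5339, 0.0842, 0.0095]
tool_rot: [-2.098, -2.338, 0.0]
ft_force: [0.5, 0.1, -0.3]
grip_width: 0.402
```

Call:
carry_out([
  {"tx": 0.001,"ty": 0,"tz": 0,"rx": 0,"ry": 0,"rz": 0,"jaw": 0.4},
  {"tx": 0.002,"ty": 0,"tz": 0,"rx": 0,"ry": 0,"rz": 0,"jaw": 0.4},
])

```text
time: 8.98
position: [0.5338, 0.0859, 0.0096]
tool_rot: [2.098, 2.338, -0.0]
ft_force: [0.2, -0.8, -0.6]
grip_width: 0.404
```

Call:
carry_out([
  {"tx": 0.001,"ty": 0,"tz": 0,"rx": 0,"ry": 0,"rz": 0,"jaw": 0.4},
  {"tx": 0.002,"ty": 0,"tz": 0,"rx": 0,"ry": 0,"rz": 0,"jaw": 0.4},
  {"tx": 0.002,"ty": 0,"tz": 0,"rx": 0,"ry": 0,"rz": 0,"jaw": 0.4},
])

```text
time: 9.35
position: [0.5337, 0.0861, 0.0096]
tool_rot: [2.098, 2.336, -0.002]
ft_force: [0.8, -4.7, 0.7]
grip_width: 0.401
```

```bash
python3 - <<'E'
from h import *
st();  im=get_image('wrist'); cv2.imwrite('pics/w6.png',im[:,:,::-1])
h=np.array([.5267,.1557]);d=np.array([-.1083,.9941])
for k in(-.0695,): p=h+k*d; rel((p[0],p[1],.009),6.2)
E
```

```text
t 9.35 p [0.5337 0.0861 0.0096] yaw_y 6.13 z [ 2.e-04 -2.e-03 -1.e+00] F [ 0.78 -4.66  0.71] w 34.9 q [-0.63  0.32  0.48  1.96 -0.18  0.91  0.05]
shift [0.5 0.6 0.5] mm  turn [-0.0001  0.002  -0.0012]
```

View pics/w6.png

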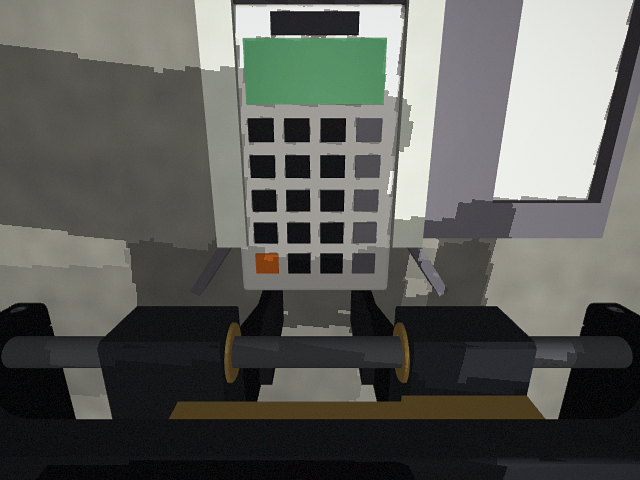

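It stopped with 4.7 N resisting, within 0.5 mm of the predicted home, and its rear end is level with the guide tips. One slightly firmer nudge, then back off and lift.

Call:
carry_out([
  {"tx": 0.001,"ty": 0,"tz": 0,"rx": 0,"ry": 0,"rz": 0,"jaw": 0.4},
  {"tx": 0.001,"ty": 0,"tz": 0,"rx": 0,"ry": 0,"rz": 0,"jaw": 0.4},
])

```text
time: 9.65
position: [0.5337, 0.0861, 0.0096]
tool_rot: [2.099, 2.335, -0.003]
ft_force: [0.3, -7.7, 0.9]
grip_width: 0.4
```

Call:
carry_out([
  {"tx": -0.005,"ty": 0,"tz": 0,"rx": 0,"ry": 0,"rz": 0,"jaw": 0.4},
  {"tx": -0.02,"ty": 0,"tz": 0,"rx": 0,"ry": 0,"rz": 0,"jaw": 0.4},
  {"tx": -0.04,"ty": 0,"tz": -0.03,"rx": 0,"ry": 0,"rz": 0,"jaw": 0.7},
  {"tx": -0.06,"ty": 0,"tz": -0.08,"rx": 0,"ry": 0,"rz": 0,"jaw": 1},
  {"tx": -0.09,"ty": 0,"tz": -0.11,"rx": 0,"ry": 0,"rz": 0,"jaw": 1},
  {"tx": -0.13,"ty": 0,"tz": -0.12,"rx": 0,"ry": 0,"rz": 0,"jaw": 1},
  {"tx": -0.17,"ty": 0,"tz": -0.12,"rx": 0,"ry": 0,"rz": 0,"jaw": 1},
  {"tx": -0.21,"ty": 0,"tz": -0.12,"rx": 0,"ry": 0,"rz": 0,"jaw": 1},
  {"tx": -0.21,"ty": 0,"tz": -0.12,"rx": 0,"ry": 0,"rz": 0,"jaw": 1},
])

```text
time: 10.78
position: [0.5556, -0.1247, 0.13]
tool_rot: [2.105, 2.33, -0.001]
ft_force: [-0.0, 0.1, 0.9]
grip_width: 0.99
```

```bash
python3 - <<'E'
from h import *
st();  im=get_image('top'); cv2.imwrite('pics/t2.png',cv2.resize(im[195:305,105:235],None,fx=6,fy=5.4,interpolation=cv2.INTER_CUBIC)[:,:,::-1])
rel((.5308,-.3007,.10),65.4)
E
```

```text
t 10.78 p [ 0.5556 -0.1247  0.13  ] yaw_y 5.8 z [ 8.0e-04 -1.6e-03 -1.0e+00] F [-0.02  0.06  0.87] w 86.1 q [-0.38  0.24  0.63  1.79 -0.15  1.16  0.4 ]
shift [-175.3  -43.5   29.6] mm  turn [ 3.0000e-04  1.0000e-04 -1.0371e+00]
```

View pics/t2.png

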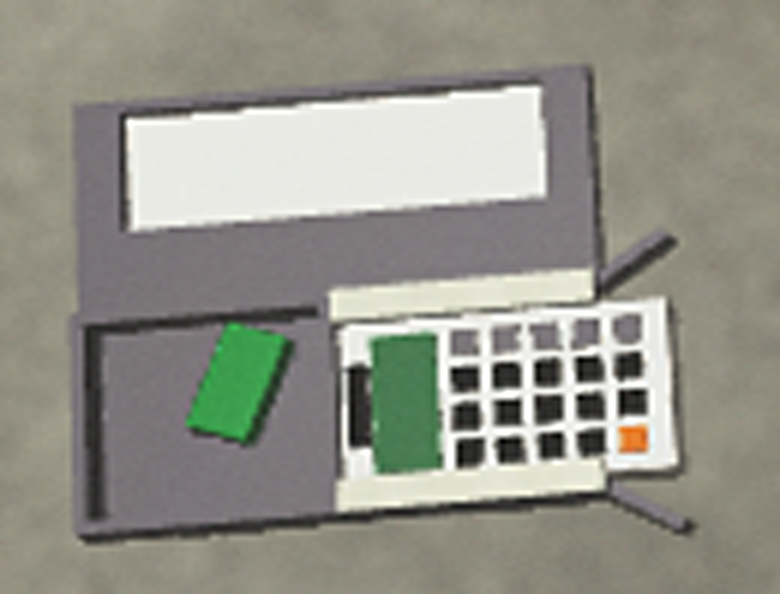

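The calculator is home: the top view shows no gap at the stop and its rear is level with the guide tips. The eraser and tray are unchanged. Now the stapler.

Call:
carry_out([
  {"tx": -0.025,"ty": -0.006,"tz": 0,"rx": 0,"ry": 0,"rz": -0.15,"jaw": 1},
  {"tx": -0.05,"ty": -0.012,"tz": 0,"rx": 0,"ry": 0,"rz": -0.3,"jaw": 1},
  {"tx": -0.075,"ty": -0.019,"tz": 0,"rx": 0,"ry": 0,"rz": -0.45,"jaw": 1},
  {"tx": -0.1,"ty": -0.025,"tz": 0,"rx": 0,"ry": 0,"rz": -0.6,"jaw": 1},
  {"tx": -0.125,"ty": -0.031,"tz": 0,"rx": 0,"ry": 0,"rz": -0.75,"jaw": 1},
  {"tx": -0.15,"ty": -0.037,"tz": 0,"rx": 0,"ry": 0,"rz": -0.9,"jaw": 1},
  {"tx": -0.175,"ty": -0.0435,"tz": 0,"rx": 0,"ry": 0,"rz": -1.037,"jaw": 1},
  {"tx": -0.175,"ty": -0.0435,"tz": 0,"rx": 0,"ry": 0,"rz": -1.037,"jaw": 1},
  {"tx": -0.175,"ty": -0.0435,"tz": 0,"rx": 0,"ry": 0,"rz": -1.037,"jaw": 1},
])

```text
time: 11.95
position: [0.5324, -0.2964, 0.1293]
tool_rot: [-0.664, -3.07, -0.003]
ft_force: [-0.8, 1.3, -0.2]
grip_width: 1.0
```

```bash
python3 - <<'E'
from h import *
st(); ci=camera_info('wrist'); im=get_image('wrist'); cv2.imwrite('pics/w7.png',im[:,:,::-1])
a=np.radians(155.4); u=np.array([np.cos(a),np.sin(a),0]); v=np.array([-u[1],u[0],0]);c=np.array([.5308,-.3007,.05])
print(proj('wrist',[c+i*.063*u+j*.014*v for i,j in((1,1),(1,-1),(-1,-1),(-1,1),(0,0))],ci).round(0).tolist())
rel((.5308,-.3007,.021),65.4)
E
```

```text
t 11.95 p [ 0.5324 -0.2964  0.1293] yaw_y 65.61 z [ 1.0e-04  1.8e-03 -1.0e+00] F [-0.79  1.25 -0.2 ] w 87.0 q [ 0.    0.33  0.56  1.69 -0.19  1.18  1.76]
[[289.0, 165.0], [330.0, 165.0], [328.0, 330.0], [292.0, 329.0], [310.0, 253.0]]
shift [ -0.4  -5.  108.3] mm  turn [ 0.0015 -0.0005  0.0047]
```

View pics/w7.png

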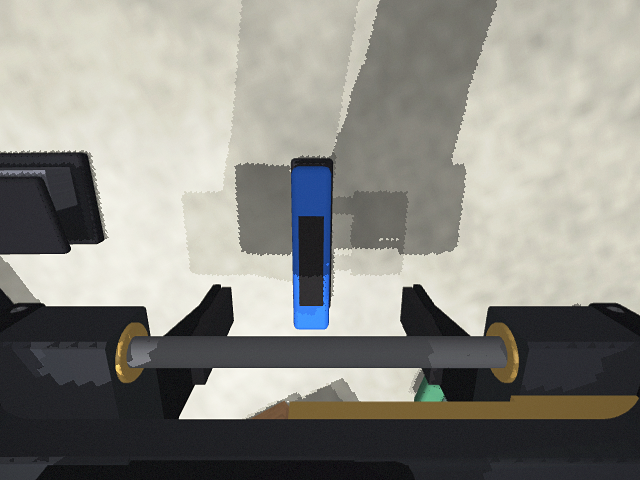

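Call:
carry_out([
  {"tx": 0,"ty": -0.005,"tz": 0.02,"rx": 0,"ry": 0,"rz": 0,"jaw": 0.65},
  {"tx": 0,"ty": -0.005,"tz": 0.04,"rx": 0,"ry": 0,"rz": 0,"jaw": 0.65},
  {"tx": 0,"ty": -0.005,"tz": 0.06,"rx": 0,"ry": 0,"rz": 0,"jaw": 0.65},
  {"tx": 0,"ty": -0.005,"tz": 0.085,"rx": 0,"ry": 0,"rz": 0,"jaw": 0.65},
  {"tx": 0,"ty": -0.005,"tz": 0.1,"rx": 0,"ry": 0,"rz": 0,"jaw": 0.65},
  {"tx": 0,"ty": -0.005,"tz": 0.108,"rx": 0,"ry": 0,"rz": 0,"jaw": 0.65},
  {"tx": 0,"ty": -0.005,"tz": 0.108,"rx": 0,"ry": 0,"rz": 0,"jaw": 0.65},
  {"tx": 0,"ty": -0.005,"tz": 0.108,"rx": 0,"ry": 0,"rz": 0,"jaw": 0.2},
  {"tx": 0,"ty": -0.005,"tz": 0.108,"rx": 0,"ry": 0,"rz": 0,"jaw": 0.2},
  {"tx": 0,"ty": -0.005,"tz": 0.108,"rx": 0,"ry": 0,"rz": 0,"jaw": 0.2},
  {"tx": 0,"ty": -0.005,"tz": 0.108,"rx": 0,"ry": 0,"rz": 0,"jaw": 0.2},
  {"tx": 0,"ty": -0.005,"tz": 0.108,"rx": 0,"ry": 0,"rz": 0,"jaw": 0.2},
], grip_force=25)

```text
time: 13.5
position: [0.5303, -0.3024, 0.022]
tool_rot: [0.663, 3.07, 0.001]
ft_force: [-0.1, 1.7, 3.0]
grip_width: 0.323
```

```bash
python3 - <<'E'
from h import *
st()
im=get_image('wrist'); cv2.imwrite('pics/w8.png',im[:,:,::-1])
# base overhang from top0: project candidate base-end positions
a=np.radians(155.4); u=np.array([np.cos(a),np.sin(a),0]);c=np.array([.5308,-.3007,0])
for e in(.063,.067,.071): print(e,proj('top',[c+u*e+[0,0,.05],c+u*e+[0,0,.008],c+u*e, c-u*(.134-e)+[0,0,.008]]).round(1).tolist())
E
```

```text
t 13.5 p [ 0.5303 -0.3024  0.022 ] yaw_y 65.63 z [ 1.e-03  8.e-04 -1.e+00] F [-0.15  1.74  3.03] w 28.1 q [ 0.05  0.45  0.53  1.78 -0.27  0.99  1.82]
0.063 [[390.1, 291.9], [387.7, 294.6], [387.3, 295.1], [412.5, 239.9]]
0.067 [[389.3, 293.6], [387.0, 296.3], [386.6, 296.7], [411.7, 241.5]]
0.071 [[388.5, 295.3], [386.2, 297.9], [385.8, 298.4], [411.0, 243.1]]
```

View pics/w8.png

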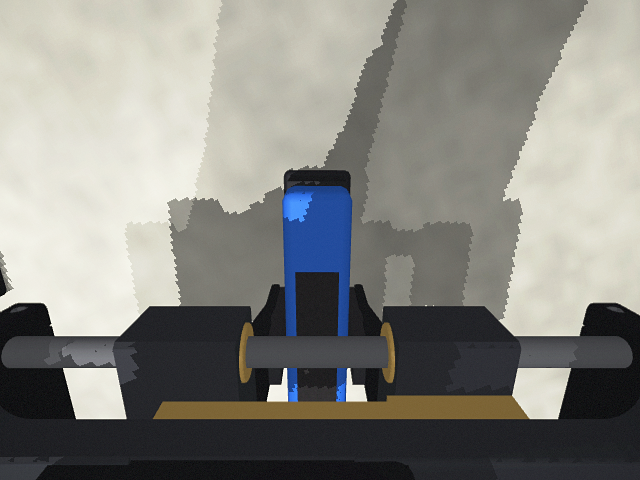

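```bash
python3 - <<'E'
from h import *
s=ctrl.get_state(); x=Ro.from_rotvec(s['tool_rot']).as_matrix()[:,0]
for px,z in(((318,187),.05),((318,171),.008)): print(z,np.dot(ray('wrist',[px],z)[0]-s['position'],x))
rel((s['position'][0],s['position'][1],.13),65.4)
rel((.50,.0,.14),33);rel((.6248,.228,.09),6.2)
E
```

```text
0.05 0.06317693692712972
0.008 0.06507447593402903
shift [-1.00e-01  1.00e-01 -1.08e+02] mm  turn [0.0011 0.0005 0.004 ]
shift [ 152.3  263.1 -117.8] mm  turn [1.200e-03 2.000e-04 5.695e-01]
shift [132.7 522.3 -67.5] mm  turn [ 1.3000e-03 -1.0000e-04  1.0373e+00]
```

Gripped at 28.1 mm, and the stapler is centred in the grasp (far base end at 65 mm, where 67 is ideal). I'll lift and carry it.

Call:
carry_out([
  {"tx": 0,"ty": 0,"tz": -0.01,"rx": 0,"ry": 0,"rz": 0,"jaw": 0.2},
  {"tx": 0,"ty": 0,"tz": -0.04,"rx": 0,"ry": 0,"rz": 0,"jaw": 0.2},
  {"tx": 0,"ty": 0,"tz": -0.08,"rx": 0,"ry": 0,"rz": 0,"jaw": 0.2},
  {"tx": 0,"ty": 0,"tz": -0.11,"rx": 0,"ry": 0,"rz": 0,"jaw": 0.2},
  {"tx": 0.02,"ty": 0.035,"tz": -0.12,"rx": 0,"ry": 0,"rz": 0.08,"jaw": 0.2},
  {"tx": 0.042,"ty": 0.073,"tz": -0.12,"rx": 0,"ry": 0,"rz": 0.16,"jaw": 0.2},
  {"tx": 0.064,"ty": 0.111,"tz": -0.12,"rx": 0,"ry": 0,"rz": 0.24,"jaw": 0.2},
  {"tx": 0.086,"ty": 0.149,"tz": -0.12,"rx": 0,"ry": 0,"rz": 0.32,"jaw": 0.2},
  {"tx": 0.108,"ty": 0.187,"tz": -0.12,"rx": 0,"ry": 0,"rz": 0.4,"jaw": 0.2},
  {"tx": 0.13,"ty": 0.225,"tz": -0.12,"rx": 0,"ry": 0,"rz": 0.48,"jaw": 0.2},
  {"tx": 0.152,"ty": 0.263,"tz": -0.12,"rx": 0,"ry": 0,"rz": 0.57,"jaw": 0.2},
  {"tx": 0.152,"ty": 0.263,"tz": -0.12,"rx": 0,"ry": 0,"rz": 0.57,"jaw": 0.2},
])

```text
time: 15.05
position: [0.499, 0.003, 0.1412]
tool_rot: [-1.492, -2.763, -0.001]
ft_force: [-0.3, -0.6, -3.0]
grip_width: 0.324
```

```bash
python3 - <<'E'
from h import *
st();rel((.6248,.228,.14),6.2)
E
```

```text
t 15.05 p [0.499  0.003  0.1412] yaw_y 33.28 z [-0.001  0.001 -1.   ] F [-0.32 -0.58 -2.99] w 28.2 q [-0.47  0.05  0.43  1.94 -0.03  1.16  0.55]
shift [119.1 228.7   1.3] mm  turn [-0.0006 -0.0013  0.4727]
```

Call:
carry_out([
  {"tx": 0.015,"ty": 0.028,"tz": 0,"rx": 0,"ry": 0,"rz": 0.06,"jaw": 0.2},
  {"tx": 0.034,"ty": 0.065,"tz": 0,"rx": 0,"ry": 0,"rz": 0.135,"jaw": 0.2},
  {"tx": 0.053,"ty": 0.102,"tz": 0,"rx": 0,"ry": 0,"rz": 0.21,"jaw": 0.2},
  {"tx": 0.072,"ty": 0.139,"tz": 0,"rx": 0,"ry": 0,"rz": 0.29,"jaw": 0.2},
  {"tx": 0.091,"ty": 0.176,"tz": 0,"rx": 0,"ry": 0,"rz": 0.365,"jaw": 0.2},
  {"tx": 0.108,"ty": 0.208,"tz": 0,"rx": 0,"ry": 0,"rz": 0.43,"jaw": 0.2},
  {"tx": 0.119,"ty": 0.2287,"tz": 0,"rx": 0,"ry": 0,"rz": 0.4727,"jaw": 0.2},
  {"tx": 0.119,"ty": 0.2287,"tz": 0,"rx": 0,"ry": 0,"rz": 0.4727,"jaw": 0.2},
  {"tx": 0.119,"ty": 0.2287,"tz": 0,"rx": 0,"ry": 0,"rz": 0.4727,"jaw": 0.2},
])

```text
time: 16.18
position: [0.627, 0.221, 0.1411]
tool_rot: [2.106, 2.33, -0.004]
ft_force: [-0.5, -0.5, -3.4]
grip_width: 0.32
```

```bash
python3 - <<'E'
from h import *
st(); ci=camera_info('wrist'); im=get_image('wrist'); cv2.imwrite('pics/w9.png',im[:,:,::-1])
d=np.array([-.1083,.9941,0]);v=np.array([-d[1],d[0],0]);m=np.array([.6248,.228,.004])
print(proj('wrist',[m+.078*i*d+.025*j*v for i,j in((1,1),(1,-1),(-1,-1),(-1,1))],ci).round(0).tolist())
rel((.6248,.228,.03),6.2)
E
```

```text
t 16.18 p [0.627  0.221  0.1411] yaw_y 5.79 z [-8.0e-04 -2.3e-03 -1.0e+00] F [-0.46 -0.55 -3.39] w 27.9 q [-0.65  0.41  0.36  1.52 -0.15  1.23 -0.17]
[[282.0, 132.0], [344.0, 131.0], [341.0, 304.0], [289.0, 304.0]]
shift [  7.4  -1.4 111.3] mm  turn [-0.0007  0.0017 -0.0077]
```

View pics/w9.png

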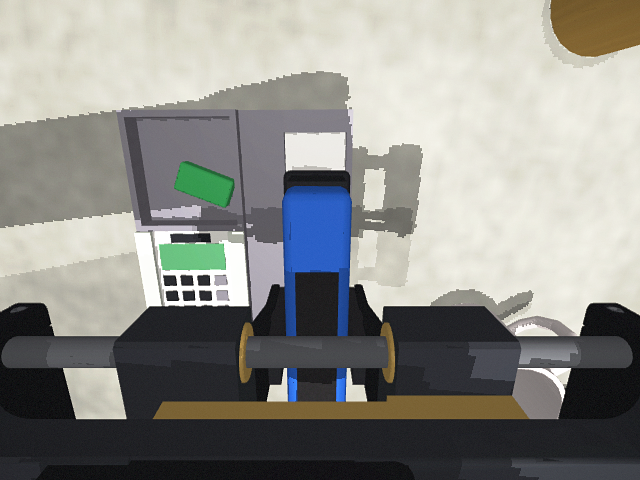

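```bash
python3 - <<'E'
from h import *
print(ray('top',[[186,145],[222,145],[204,128],[204,160],[188,125]],.095).round(3))
ci=camera_info('wrist'); o=-ci['R'].T@ci['t']; print(o, ray('wrist',[[512,325],[545,317],[575,335]],.095,ci).round(3))
E
```

```text
[[0.776 0.162 0.095]
 [0.777 0.085 0.095]
 [0.815 0.125 0.095]
 [0.742 0.121 0.095]
 [0.821 0.16  0.095]]
[0.61952071 0.30343335 0.30254903] [[0.763 0.195 0.095]
 [0.783 0.203 0.095]
 [0.807 0.192 0.095]]
```

The trough floor's far edge is at row 132, columns 285–345, about 1 mm to the +x side of the estimate. The mug (x of at least 0.742) clears the gripper body. I'll lower in stages.

Call:
carry_out([
  {"tx": 0.007,"ty": -0.0004,"tz": 0.02,"rx": 0,"ry": 0,"rz": -0.008,"jaw": 0.2},
  {"tx": 0.007,"ty": -0.0004,"tz": 0.045,"rx": 0,"ry": 0,"rz": -0.008,"jaw": 0.2},
  {"tx": 0.007,"ty": -0.0004,"tz": 0.07,"rx": 0,"ry": 0,"rz": -0.008,"jaw": 0.2},
  {"tx": 0.007,"ty": -0.0004,"tz": 0.09,"rx": 0,"ry": 0,"rz": -0.008,"jaw": 0.2},
  {"tx": 0.007,"ty": -0.0004,"tz": 0.096,"rx": 0,"ry": 0,"rz": -0.008,"jaw": 0.2},
  {"tx": 0.007,"ty": -0.0004,"tz": 0.096,"rx": 0,"ry": 0,"rz": -0.008,"jaw": 0.2},
])

```text
time: 16.98
position: [0.6259, 0.2303, 0.0454]
tool_rot: [-2.096, -2.34, 0.0]
ft_force: [-0.4, -0.2, -1.6]
grip_width: 0.321
```

```bash
python3 - <<'E'
from h import *
st(); ci=camera_info('wrist'); im=get_image('wrist'); cv2.imwrite('pics/w10.png',im[:,:,::-1])
im=get_image('top'); cv2.imwrite('pics/t10.png',cv2.resize(im[195:305,105:235],None,fx=6,fy=5.4,interpolation=cv2.INTER_CUBIC)[:,:,::-1])
rel((.6258,.228,.027),6.2)
E
```

```text
t 16.98 p [0.6259 0.2303 0.0454] yaw_y 6.32 z [-2.e-04 -1.e-04 -1.e+00] F [-0.37 -0.18 -1.59] w 27.9 q [-0.65  0.5   0.33  1.6  -0.18  1.07 -0.15]
shift [-2.6 -1.3 19.6] mm  turn [ 0.0019 -0.0006  0.0021]
```

View pics/w10.png

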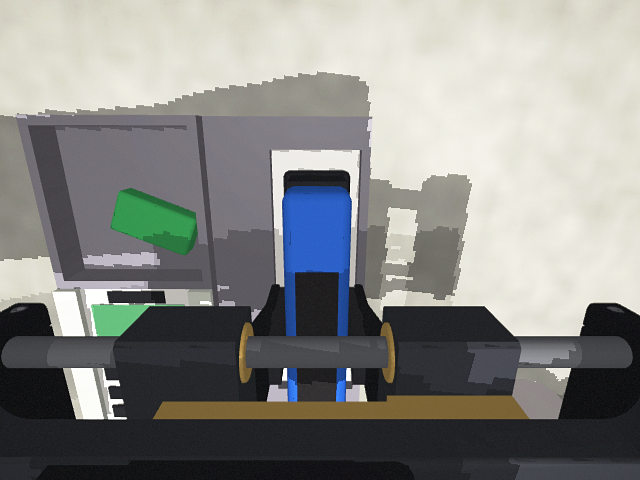

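It is centred over the trough (floor columns 272–360, stapler 284–350). I'll lower it gently.

Call:
carry_out([
  {"tx": -0.002,"ty": 0,"tz": 0.005,"rx": 0,"ry": 0,"rz": 0,"jaw": 0.2},
  {"tx": -0.002,"ty": 0,"tz": 0.01,"rx": 0,"ry": 0,"rz": 0,"jaw": 0.2},
  {"tx": -0.002,"ty": 0,"tz": 0.014,"rx": 0,"ry": 0,"rz": 0,"jaw": 0.2},
  {"tx": -0.002,"ty": 0,"tz": 0.016,"rx": 0,"ry": 0,"rz": 0,"jaw": 0.2},
  {"tx": -0.002,"ty": 0,"tz": 0.018,"rx": 0,"ry": 0,"rz": 0,"jaw": 0.2},
  {"tx": -0.002,"ty": 0,"tz": 0.018,"rx": 0,"ry": 0,"rz": 0,"jaw": 0.2},
])

```text
time: 17.82
position: [0.6261, 0.2284, 0.0274]
tool_rot: [-2.095, -2.341, 0.0]
ft_force: [-0.7, 0.2, -2.9]
grip_width: 0.32
```

Call:
carry_out([
  {"tx": 0,"ty": 0,"tz": 0.001,"rx": 0,"ry": 0,"rz": 0,"jaw": 0.2},
  {"tx": 0,"ty": 0,"tz": 0.001,"rx": 0,"ry": 0,"rz": 0,"jaw": 0.2},
])

```text
time: 18.08
position: [0.6262, 0.2285, 0.0266]
tool_rot: [2.096, 2.34, 0.0]
ft_force: [-0.1, 0.1, -3.0]
grip_width: 0.318
```

Call:
carry_out([
  {"tx": 0,"ty": 0,"tz": 0.001,"rx": 0,"ry": 0,"rz": 0,"jaw": 0.2},
  {"tx": 0,"ty": 0,"tz": 0.001,"rx": 0,"ry": 0,"rz": 0,"jaw": 0.2},
])

```text
time: 18.32
position: [0.6263, 0.2285, 0.026]
tool_rot: [2.096, 2.34, 0.001]
ft_force: [-1.6, -0.8, 0.3]
grip_width: 0.317
```

Contact: the weight is taken up at TCP z = 0.026, as predicted. I'll release and lift straight up.

Call:
carry_out([
  {"tx": 0,"ty": 0,"tz": 0.0003,"rx": 0,"ry": 0,"rz": 0,"jaw": 0.36},
  {"tx": 0,"ty": 0,"tz": 0.0003,"rx": 0,"ry": 0,"rz": 0,"jaw": 0.42},
  {"tx": 0,"ty": 0,"tz": 0.0003,"rx": 0,"ry": 0,"rz": 0,"jaw": 0.5},
  {"tx": 0,"ty": 0,"tz": 0.0003,"rx": 0,"ry": 0,"rz": 0,"jaw": 0.5},
  {"tx": 0,"ty": 0,"tz": -0.02,"rx": 0,"ry": 0,"rz": 0,"jaw": 0.5},
  {"tx": 0,"ty": 0,"tz": -0.05,"rx": 0,"ry": 0,"rz": 0,"jaw": 0.5},
  {"tx": 0,"ty": 0,"tz": -0.1,"rx": 0,"ry": 0,"rz": 0,"jaw": 0.5},
  {"tx": 0,"ty": 0,"tz": -0.15,"rx": 0,"ry": 0,"rz": 0,"jaw": 0.5},
  {"tx": 0,"ty": 0,"tz": -0.17,"rx": 0,"ry": 0,"rz": 0,"jaw": 0.5},
])

```text
time: 19.45
position: [0.6281, 0.2288, 0.2012]
tool_rot: [2.094, 2.338, 0.011]
ft_force: [-0.3, 0.8, -0.9]
grip_width: 0.497
```

```bash
python3 - <<'E'
from h import *
st(); im=get_image('wrist'); cv2.imwrite('pics/w11.png',im[:,:,::-1])
im=get_image('scene'); cv2.imwrite('pics/s11.png',cv2.resize(im[290:420,310:460],None,fx=4.6,fy=4.6,interpolation=cv2.INTER_CUBIC)[:,:,::-1])
im=get_image('top'); cv2.imwrite('pics/t11.png',im[:,:,::-1])
E
```

```text
t 19.45 p [0.6281 0.2288 0.2012] yaw_y 6.3 z [ 0.0069  0.0031 -1.    ] F [-0.33  0.83 -0.89] w 43.3 q [-0.67  0.37  0.36  1.45 -0.13  1.33 -0.18]
```

View pics/w11.png

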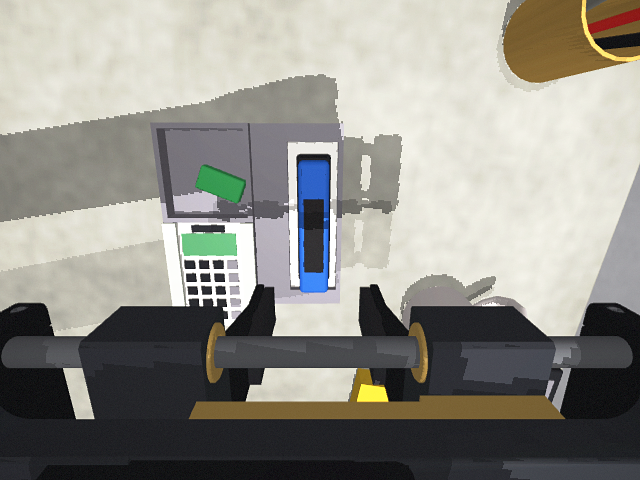

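View pics/s11.png

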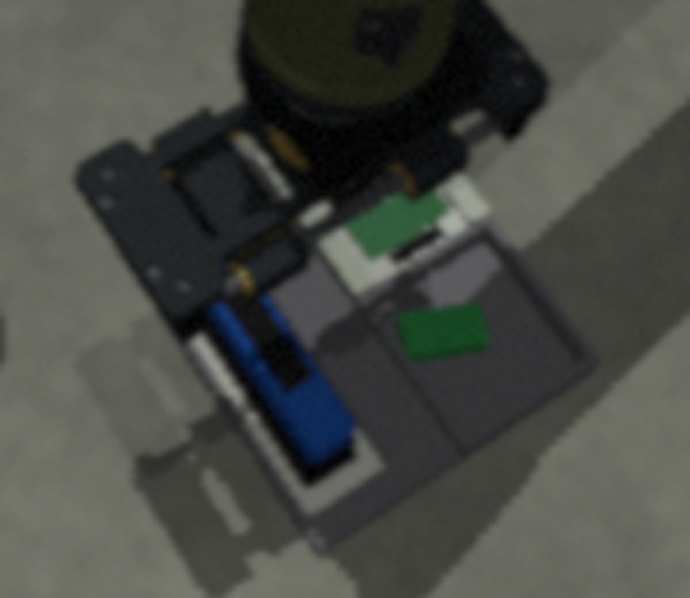

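View pics/t11.png

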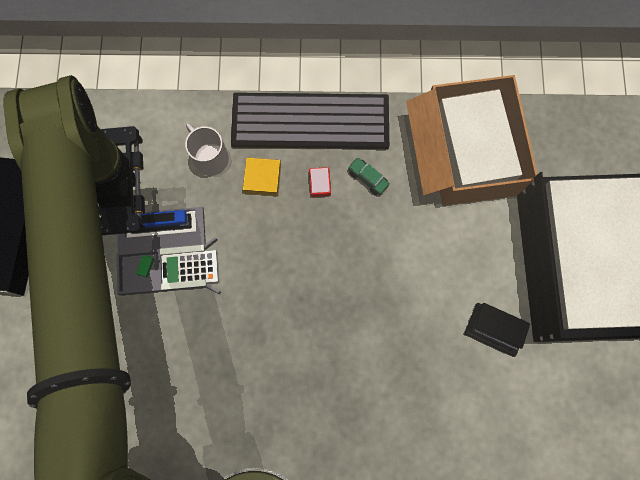

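Call:
carry_out([
  {"tx": -0.04,"ty": 0,"tz": 0,"rx": 0,"ry": 0,"rz": 0,"jaw": 0.5},
  {"tx": -0.08,"ty": 0,"tz": 0,"rx": 0,"ry": 0,"rz": 0,"jaw": 0.5},
  {"tx": -0.12,"ty": -0.03,"tz": 0,"rx": 0,"ry": 0,"rz": 0,"jaw": 0.5},
  {"tx": -0.17,"ty": -0.06,"tz": 0,"rx": 0,"ry": 0,"rz": 0,"jaw": 0.5},
  {"tx": -0.22,"ty": -0.1,"tz": 0,"rx": 0,"ry": 0,"rz": 0,"jaw": 0.5},
  {"tx": -0.27,"ty": -0.13,"tz": 0,"rx": 0,"ry": 0,"rz": 0,"jaw": 0.5},
  {"tx": -0.32,"ty": -0.15,"tz": 0,"rx": 0,"ry": 0,"rz": 0,"jaw": 0.5},
  {"tx": -0.32,"ty": -0.15,"tz": 0,"rx": 0,"ry": 0,"rz": 0,"jaw": 0.5},
  {"tx": -0.32,"ty": -0.15,"tz": 0,"rx": 0,"ry": 0,"rz": 0,"jaw": 0.5},
])

```text
time: 20.72
position: [0.5115, -0.1053, 0.194]
tool_rot: [-2.094, -2.339, 0.002]
ft_force: [-0.4, 0.8, 0.6]
grip_width: 0.5
```

```bash
python3 - <<'E'
from h import *
st(); im=get_image('top')[:,:,::-1].copy(); cv2.imwrite('pics/t12.png',cv2.resize(im[195:305,105:235],None,fx=6,fy=5.4,interpolation=cv2.INTER_CUBIC))
hsv=cv2.cvtColor(im,cv2.COLOR_BGR2HSV);m=cv2.inRange(hsv,(105,120,40),(130,255,255));k=np.zeros_like(m);k[200:260,105:220]=m[200:260,105:220]
c=max(cv2.findContours(k,0,1)[0],key=cv2.contourArea);P=ray('top',cv2.boxPoints(cv2.minAreaRect(c)),.054)[:,:2]
d=np.array([-.1083,.9941]);r=(P-[.6258,.228]);print('stapler rel trough: along',(r@d*1000).round(1),'across',(r@[-d[1],d[0]]*1000).round(1))
i0=cv2.imread('pics/top0.png');df=cv2.absdiff(i0,im).max(2)>60;df[195:305,105:235]=0
n,_,s,_=cv2.connectedComponentsWithStats(df.astype(np.uint8));print([list(x) for x in s[1:] if x[4]>15])
E
```

```text
t 20.73 p [ 0.5115 -0.1053  0.194 ] yaw_y 6.32 z [-2.6e-03  6.0e-04 -1.0e+00] F [-0.44  0.79  0.58] w 43.5 q [-0.37  0.06  0.55  1.82 -0.04  1.27  0.3 ]
stapler rel trough: along [ 61.1 -66.4 -67.8  59.1] across [-12.  -12.6  18.9  19.5]
[[np.int32(268), np.int32(165), np.int32(12), np.int32(27), np.int32(167)], [np.int32(279), np.int32(164), np.int32(17), np.int32(44), np.int32(132)], [np.int32(274), np.int32(173), np.int32(72), np.int32(145), np.int32(2635)], [np.int32(322), np.int32(197), np.int32(4), np.int32(18), np.int32(24)], [np.int32(274), np.int32(209), np.int32(6), np.int32(19), np.int32(40)], [np.int32(266), np.int32(232), np.int32(13), np.int32(7), np.int32(31)], [np.int32(380), np.int32(237), np.int32(40), np.int32(63), np.int32(1064)], [np.int32(196), np.int32(240), np.int32(70), np.int32(240), np.int32(2192)], [np.int32(286), np.int32(317), np.int32(28), np.int32(66), np.int32(723)], [np.int32(237), np.int32(383), np.int32(63), np.int32(95), np.int32(943)], [np.int32(223), np.int32(421), np.int32(9), np.int32(10), np.int32(21)], [np.int32(0), np.int32(437), np.int32(115), np.int32(43), np.int32(2798)], [np.int32(118), np.int32(477), np.int32(25), np.int32(3), np.int32(60)]]
```

View pics/t12.png

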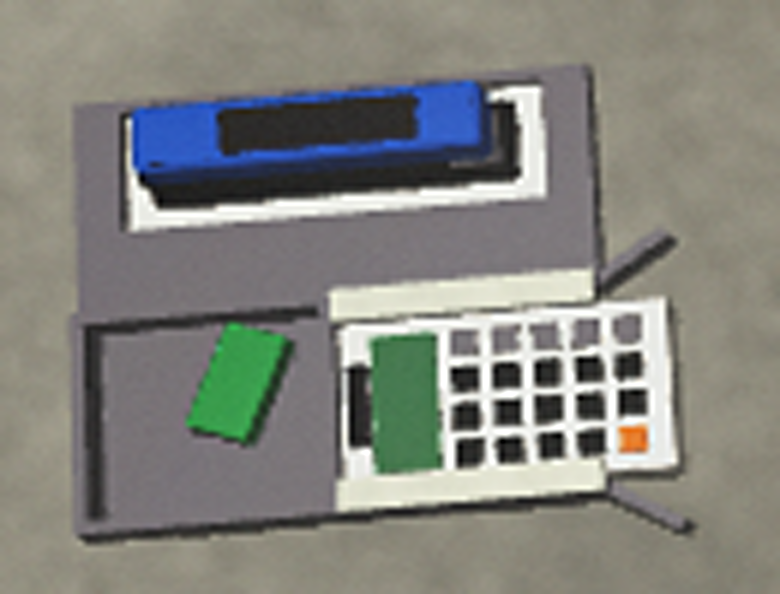

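The top view shows the stapler upright with white floor visible around its base, and the calculator home. The image differences elsewhere are only the arm, its shadow and the spots the two things left. Handing in.

```bash
python3 - <<'E'
from bench import ctrl
print(ctrl.close_job())
E
```

```text
the job is handed in; nothing more can be done
None
```

Both things are back in the tray, calculator first and stapler second. I handed the job in at about 21 s with the arm clear of everything.

- **Calculator:** I gripped it lightly, slid it flat along the desk into the bay mouth, let go, and pushed its rear end with the fingertips until it met the stop. The resistance rose from under 1 N to 7.7 N within 0.5 mm of the predicted home. The top view shows no gap at the stop, and the rear end is level with the guide tips.
- **Stapler:** I lifted it across its arm, turned it to line up with the trough and lowered it in small steps. The floor took its weight at the expected height. The last top view shows it upright and lengthwise, with white floor visible around its base.
- **Bystanders:** by eye, in a clear top view after the stapler was placed, the notes, clip box, car, mug, punch and eraser were all where they started.

Two checks were less clean:
- The final colour-mask measurement put the stapler's arm about 3 mm off centre each way. That is within the trough's clearance; the mask was catching some of its dark side.
- The first move call was refused because its rows lacked some keys; nothing moved.

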